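# Tuck the crumb strip under the belt-end lap and hold it down

### The job

Tuck the loose dark grey crumb strip with the orange grip lug under the blue hinged lap at the belt end: with the strip on the white board, slide its long front edge in under the lap, without lifting the lap, until the whole edge meets the stop hidden below. Then press the strip firmly down flat on the board (about 15 N) and finish while still holding it pressed, so that it can be screwed down; leave everything else on the table where it is.

Things in the scene. Friction and masses are not known exactly. Their poses are not given: they have to be found in the camera images.
- strip: loose flat strip of dark grey aluminium, about 0.17 kg: flange 3 mm thick, 160 mm long along y, in x from -22 mm (rear edge, with a rib 3 mm thick, 11 mm high) to +75 mm (front edge, to be tucked). Orange lug on top at its middle. Origin: flange underside, straight below the lug's centre; x towards the front edge, z up. Starts flat on the table, left or right of the belt end
- lug_top (a point): centre of the top of the strip's orange grip lug, (0, 0, 37) mm in the strip's frame. The lug is 34 mm (x) by 16 mm (y), rising 34 mm above the flange; grip it across y from above
- strip_left (a point): left (+y) end of the strip's front edge, at its underside: (75, 80, 0) mm in the strip's frame
- strip_right (a point): right (-y) end of the strip's front edge, at its underside: (75, -80, 0) mm in the strip's frame
- lap_edge (a point): point on the board's top face (20 mm above the table) below the middle of the lap's free edge. x points in under the lap, away from the robot; y left along the edge; z up. The lap's flat underside is 7 mm above the board from x = 0 inwards; its turned-up nose reaches out to x = -11 mm, its top 16 mm above the board. The lap is 224 mm wide (y -112 to 112)
- stop (a point): middle of the stop's front face, on the board under the lap: 40 mm in +x from lap_edge, same axes. The stop is a rigid bar 4.5 mm high, 200 mm long along y
- sill: fixed green end of a belt feeder that carries board, stop and lap; origin and axes as board. Beside the lap stand cheeks (x 10 to 200 mm, inner faces at y = -118 and 118 mm); nothing on it is more than 40 mm above the board
- board: fixed rigid white board of the belt end, 232 mm wide (y), free in front of the lap from x = -110 mm to the lap, seen from lap_edge; origin on the table, 20 mm straight below lap_edge; axes as that point's
- lap (a joint): hinge of the blue lap, rad: 0 = lying at rest on its own hinge stop, grows as its free edge is lifted (0.01 rad = 1.1 mm at the edge). It is loose, 0.3 kg, held down only by its weight
- slice_tray: small yellow open tray 150 x 130 x 22 mm (x, y, z) of dried orange slices, 0.9 kg, loose; origin under its centre; stands on the table on the side of the belt end where the strip is not
- jar: jar with red cap, 60 mm across, 80 mm high, loose; origin under its centre
- screwdriver: loose screwdriver lying on the table along its own x
- spray: white bottle with a blue cap, 66 mm across, 190 mm high, loose; origin under its centre
- tub: steel bowl 100 mm across, 60 mm high, loose; origin under its centre
- brush: loose hand brush lying on the table along its own x
- spatula: loose spatula lying on the table along its own x
There are look-alikes about, which are no part of the job. Leave any green look-alike of the strip alone.

How it is judged:
By the outcome, as a careful person would: the job done as asked, in the order asked, and still so for the second after the job is handed in, while the arm keeps its last pose, push and grip.
It also fails if it takes over 42 s, if anything falls off the work surface, if the arm or the gripper's body presses on something with over 40 N, if the wrist force passes 120 N, or if a joint passes its speed limit or range.

### The arm

A 6-joint arm with a two-finger parallel gripper is mounted at the origin on the work surface. World frame = base frame: x ahead of the robot, y to its left, z up, the work surface at z = 0. Lengths are in m, angles in degrees, forces in N, time in s.
With the tool pointing down it reaches from about 0.25 to 0.725 m from the base axis. Payload 9.7 kg.
Tool frame: the origin (TCP) lies between the finger pads; the fingertips stand bot.tcp_to_tips ahead of it and the grasp point (between the pads) lies 11 mm behind it (bot.tcp_to_tips is the distance from the TCP to the fingertips, in m); z points along the fingers, y is the line along which they close (so a half turn about z gives the same grasp; the last joint's range is limited). The gripper opens to 85 mm and grips with 20 to 120 N. Pads are 22 mm wide; open, the fingers measure 114 mm over their backs; the gripper's body (76 mm by 85 mm) begins 54 mm behind the grasp point. The pads swing forward as they close: fully open they stand 13 mm farther back than shut.
Start: joints at [-68.01, 4.979, 10.078, 95.1, 0, 90], TCP at [0.206, -0.51, 0.212] pointing down, gripper open.
Joint ranges: [-179.16, 179.16], [-48.56, 103.87], [-65.8, 70.77], [-126.05, 130.52], [-82.76, 87.17], [-180, 180]. Speed limits (degrees/s): [127.2, 127.2, 147.25, 180, 180, 180].

### API

Orientations are given as [roll, pitch, yaw] about the fixed x, y, z axes, in that order (R = Rz(yaw) Ry(pitch) Rx(roll)).
In Python, from workcell import bot gives the robot as it stands. The module is installed in compiled form; this text tells all that it offers.
- The arm moves only by the tool carry_out, never from a script. Its arguments are lists of equal length, an entry for each row: "linear": the shift along the world's x, y, z normalised to -1 to 1, where 1 is 2 cm, a list of three; "rotation": the turn, a rotation vector about the world's x, y, z normalised to -1 to 1, where 1 is 8 degrees, a list of three; "grip": the closure, from -1 (fully open) to 1 (shut). In form: {"linear": [[tx, ty, tz], ...], "rotation": [[rx, ry, rz], ...], "grip": [grip, ...]}. A call has 1 to 12 rows; each row shifts and turns the commanded pose from where the row before left it; what a row does not reach is not made up. A row lasts 1/10 s, in which the tool goes at most 50 mm and 8.59 degrees, less where a joint would pass 70% of its speed; a pose out of reach is approached as far as the arm can. A call with a number of a shift or a turn outside -1 to 1 is refused whole. A call with a gripper value outside its range is refused whole. The fingers move at their own pace and stop on an object; "grip_force" is the grip in N (left out, the last holds). Time passes only in rows, so rows that do not move let the fingers close. It gives the time, the measured TCP pose, the force, the opening and the grip force at its end, in the units of the state.
- bot.get_obs(): the state, without advancing time (a new reading comes with each control period).
- bot.camera(name): name is "scene" or "top" or "wrist"; returns the picture (400x640x3 uint8, blue, green, red); there is no depth.
- bot.camera_model(name): a dict with "fx", "fy", "cx", "cy" (pixels), "distortion" ([k1, k2, p1, p2, k3] as OpenCV has them; the pictures are not rectified), "camera_from_world" (4x4, takes a point from world to camera coordinates). Camera axes: x right, y up, looking along -z (the intrinsics and any distortion apply to the point x, -y, -z); pixel columns grow to the right and rows downward; lengths in m; the calibration is good to about 2 mm. A picture is of the moment at which its call begins: read the wrist's pose just before it. camera_model takes no time and is no camera call; for the wrist camera it gives the pose at the moment of the call.
- bot.job_done(): hands the job in; it is judged then, once.
The state is a dict: "time": time; "q": joint angles; "qd": joint speeds; "joint_efforts": joint torques, N m; "ee_pos": TCP position; "tcp_rot": TCP orientation; "wrist_force": force on the tool from outside, world axes, zero at the start; "torque": the same for the moment, N m; "opening": finger opening in m; "grasp_force": force on a finger pad.
Only numpy, scipy, OpenCV 4.12 (cv2) and the standard library are available. Lean on these libraries where they do the work, as an engineer would, in place of code of your own. Each camera call takes 0.05 s, during which the arm holds its last target. There are 200 camera calls.

## Working session

There is one attempt and no reset: what is moved stays moved. The work goes in short steps, Python scripts to look and compute and a tool call to move; the robot and the scene stay as the last step left them, time stands still between calls to the robot, and variables do not carry over. Pictures are saved under pics/ and viewed, at most 10 in all, crops included, and the job is handed in when it is done.

Besides the shell and the picture viewer there is one more tool, called after "Request:" by a JSON object that holds its "method" and its "body", one argument or row to a line. carry_out: Moves the arm, as the interface text tells. Its arguments: {"type":"object","properties":{"linear":{"type":"array","items":{"type":"array","items":{"type":"number"}}},"rotation":{"type":"array","items":{"type":"array","items":{"type":"number"}}},"grip":{"type":"array","items":{"type":"number"}},"grip_force":{"type":"number"}},"required":["linear","rotation","grip"]}

```bash
mkdir -p pics
cat > h.py <<'E'
import numpy as np, cv2
from workcell import bot
def ray(m,px):
    K=np.array([[m['fx'],0,m['cx']],[0,m['fy'],m['cy']],[0,0,1]])
    u=cv2.undistortPoints(np.float64(px).reshape(-1,1,2),K,np.float64(m['distortion'])).reshape(-1,2)
    T=np.array(m['camera_from_world']);R=T[:3,:3]
    d=np.c_[u[:,0],-u[:,1],-np.ones(len(u))]@R
    return -R.T@T[:3,3],d
def onz(m,px,z):
    o,d=ray(m,px); return o+d*((z-o[2])/d[:,2])[:,None]
def tri(m1,p1,m2,p2):
    o1,d1=ray(m1,[p1]);o2,d2=ray(m2,[p2])
    A=np.c_[d1[0],-d2[0]];s=np.linalg.lstsq(A,o2-o1,rcond=None)[0]
    a=o1+s[0]*d1[0];b=o2+s[1]*d2[0];return (a+b)/2,np.linalg.norm(a-b)
E
python3 - <<'E'
from h import *
for n in ('top','scene'):
    cv2.imwrite(f'pics/{n}0.png',bot.camera(n)); m=bot.camera_model(n); print(n,onz(m,[[0,0],[640,0],[640,400],[0,400]],0).round(3).tolist(), m['fx'])
o=bot.get_obs();print({k:np.round(v,3).tolist() for k,v in o.items()},bot.tcp_to_tips)
E
```

```text
top [[1.426, 1.487, 0.0], [1.345, -1.454, 0.0], [-0.361, -1.264, 0.0], [-0.347, 1.329, 0.0]] 380.3477490498931
scene [[1.125, -2.001, 0.0], [-1.539, -0.306, 0.0], [0.121, 0.846, 0.0], [1.413, 0.043, 0.0]] 460.71350870496303
{'time': 0.1, 'q': [-68.009, 5.008, 10.04, 95.1, 0.0, 90.004], 'qd': [0.043, 0.051, 0.215, -0.034, -0.094, -0.075], 'joint_efforts': [-0.002, -52.156, 46.565, 0.016, -0.0, 0.0], 'ee_pos': [0.206, -0.51, 0.211], 'tcp_rot': [-179.932, -0.0, 21.987], 'wrist_force': [0.59, -0.329, -0.587], 'torque': [0.001, 0.003, -0.01], 'grasp_force': 0.0, 'opening': 0.085} 0.008
```

View pics/top0.png

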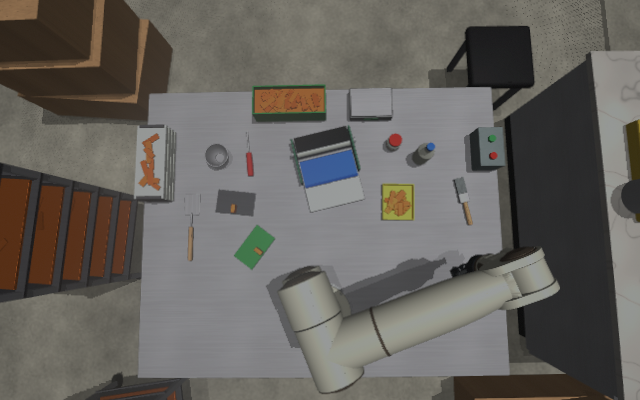

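View pics/scene0.png

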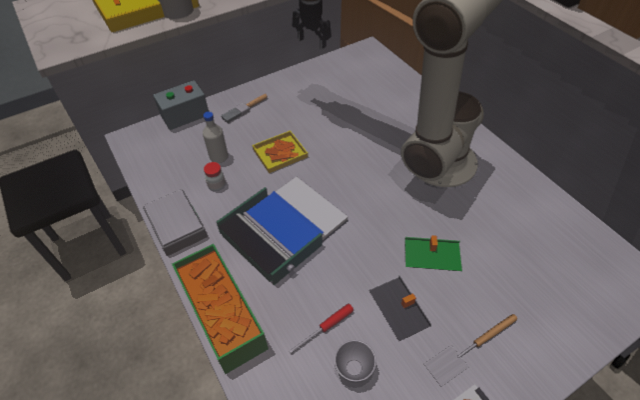

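The top view shows the dark strip at about (236,203) with its lug at (233,209), the blue lap at (330,168), the white board at (335,193), and the tray at (397,202). The scene view shows the same layout, with the green look-alike nearer the robot. I'll take coarse measurements by colour mask.

Run:
```python
from h import *
m=bot.camera_model('top');im=cv2.imread('pics/top0.png');hsv=cv2.cvtColor(im,cv2.COLOR_BGR2HSV)
def blob(mask,near,name,z):
    n,l,s,c=cv2.connectedComponentsWithStats(mask.astype(np.uint8))
    i=min([k for k in range(1,n) if s[k,4]>15],key=lambda k:np.hypot(*(c[k]-near)))
    cs=cv2.findContours((l==i).astype(np.uint8),0,2)[0];cn=max(cs,key=cv2.contourArea)
    r=cv2.minAreaRect(cn);b=cv2.boxPoints(r);p=onz(m,b,z)
    print(name,s[i].tolist(),'cen',onz(m,[r[0]],z)[0].round(4),'box',p[:,:2].round(4).tolist(),'sides',np.linalg.norm(np.diff(p,axis=0),axis=1).round(3))
H,S,V=[hsv[...,i].astype(int) for i in range(3)]
print(im[200,245],im[193,335],im[168,330],im[180,270],im[209,233])
blob((V<90)&(S<60),(240,200),'strip',0.003)
blob((H<20)&(S>120)&(V>90),(233,209),'lug',0.037)
blob((H>105)&(H<125)&(S>120),(330,168),'lap',0.03)
blob((V>195)&(S<30),(335,193),'board',0.02)
blob((H>22)&(H<35)&(S>150),(397,202),'tray',0.022)
```

```text
[80 78 78] [154 154 152] [151  93  59] [138 135 135] [ 64 108 147]
strip [216, 190, 39, 26, 769] cen [0.4564 0.3579 0.003 ] box [[0.4185, 0.4401], [0.5125, 0.4324], [0.4943, 0.2755], [0.4008, 0.2842]] sides [0.094 0.158 0.094]
lug [231, 204, 4, 8, 27] cen [0.4314 0.3601 0.037 ] box [[0.4171, 0.3661], [0.446, 0.3665], [0.4458, 0.354], [0.4169, 0.3537]] sides [0.029 0.012 0.029]
lap [300, 150, 58, 38, 1394] cen [ 0.5891 -0.0365  0.03  ] box [[0.6176, 0.0842], [0.6688, -0.1326], [0.5607, -0.1565], [0.5101, 0.0586]] sides [0.223 0.111 0.221]Traceback (most recent call last):
  File "<stdin>", line 14, in <module>
  File "<stdin>", line 5, in blob
ValueError: min() iterable argument is empty
```

The strip lies at yaw about -6° with its lug near (0.431, 0.360). The lap's yaw is about 13°, with its edge near (0.546, -0.047). Next I move over the board for a closer wrist view.

Request:
{"method": "carry_out", "body": {
  "linear": [
    [0.5,0.98,0.2],
    [0.5,0.98,0.2],
    [0.5,0.98,0.2],
    [0.5,0.98,0.2],
    [0.5,0.98,0.2],
    [0.5,0.98,0.2],
    [0.5,0.98,0.2],
    [0.5,0.98,0.2],
    [0.5,0.98,0.2],
    [0.5,0.98,0.2],
    [0.5,0.98,0.2],
    [0.5,0.98,0.2]
  ],
  "rotation": [
    [0,0,-0.05],
    [0,0,-0.05],
    [0,0,-0.05],
    [0,0,-0.05],
    [0,0,-0.05],
    [0,0,-0.05],
    [0,0,-0.05],
    [0,0,-0.05],
    [0,0,-0.05],
    [0,0,-0.05],
    [0,0,-0.05],
    [0,0,-0.05]
  ],
  "grip": [-1,-1,-1,-1,-1,-1,-1,-1,-1,-1,-1,-1]
}}

```text
time: 1.3
ee_pos: [0.3261, -0.2739, 0.2599]
tcp_rot: [-180.0, 0.0, 17.2]
wrist_force: [-0.1, -0.2, -0.1]
opening: 0.0852
grasp_force: 0.0
```

Request:
{"method": "carry_out", "body": {
  "linear": [
    [0.4,0.98,0.2],
    [0.4,0.98,0.2],
    [0.4,0.98,0.2],
    [0.4,0.98,0.2],
    [0.4,0.98,0.2],
    [0.4,0.98,0.2],
    [0.4,0.98,0.2],
    [0.4,0.98,0.2],
    [0.4,0.98,0.2],
    [0.4,0.98,0.2],
    [0.4,0.98,0.2],
    [0,0,0]
  ],
  "rotation": [
    [0,0,-0.05],
    [0,0,-0.05],
    [0,0,-0.05],
    [0,0,-0.05],
    [0,0,-0.05],
    [0,0,-0.05],
    [0,0,-0.05],
    [0,0,-0.05],
    [0,0,-0.05],
    [0,0,-0.05],
    [0,0,-0.05],
    [0,0,0]
  ],
  "grip": [-1,-1,-1,-1,-1,-1,-1,-1,-1,-1,-1,-1]
}}

```text
time: 2.5
ee_pos: [0.4145, -0.0577, 0.304]
tcp_rot: [-180.0, 0.0, 12.9]
wrist_force: [0.2, -0.3, -0.1]
opening: 0.0855
grasp_force: 0.0
```

Run:
```python
from h import *
o=bot.get_obs();m=bot.camera_model('wrist');im=bot.camera('wrist');cv2.imwrite('pics/w1.png',im)
np.save('w1.npy',m,allow_pickle=True)
print(o['time'],o['ee_pos'],o['tcp_rot'],ray(m,[[320,200]]),onz(m,[[0,0],[640,0],[640,400],[0,400]],0.02).round(3).tolist())
```

```text
2.5 [ 0.41451048 -0.05767196  0.30396168] [-1.79975150e+02  2.52163570e-03  1.29142977e+01] (array([ 0.49483144, -0.03967782,  0.46509132]), array([[-0.31168261, -0.08913773, -0.94615582]])) [[0.523, 0.385, 0.02], [0.71, -0.427, 0.02], [0.066, -0.838, 0.02], [-0.226, 0.464, 0.02]]
```

View pics/w1.png

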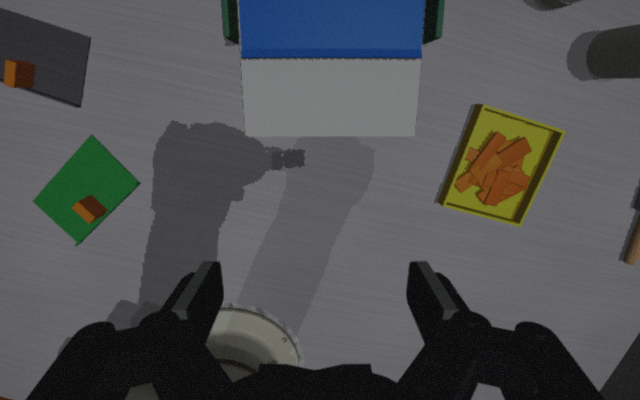

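The wrist view shows the board's front edge from (245,136) to (415,137), the lap's nose line at row ~56, and part of the strip with its lug at upper left (18,73). I'll fit the board and lap edges.

Run:
```python
from h import *
m=np.load('w1.npy',allow_pickle=True).item();im=cv2.imread('pics/w1.png');g=cv2.cvtColor(im,cv2.COLOR_BGR2GRAY).astype(float);g=cv2.GaussianBlur(g,(3,3),0)
def sub(p,i):  # subpixel peak of |grad| around i
    a,b,c=p[i-1:i+2];return i+0.5*(a-c)/(a-2*b+c)
def hedge(cols,r0,r1,G=g):
    out=[]
    for c in cols:
        p=np.abs(np.gradient(G[r0:r1,c]));out.append((c,r0+sub(p,1+np.argmax(p[1:-1]))))
    return np.array(out)
def vedge(rows,c0,c1,G=g):
    out=[]
    for r in rows:
        p=np.abs(np.gradient(G[r,c0:c1]));out.append((c0+sub(p,1+np.argmax(p[1:-1])),r))
    return np.array(out)
def fit(P):
    for _ in range(3):
        c=np.median(P,0) if 0 else P.mean(0);u,s,v=np.linalg.svd(P-c);d=v[0];n=v[1];r=(P-c)@n;k=abs(r-np.median(r))<max(.003,2*r.std());P=P[k]
    c=P.mean(0);v=np.linalg.svd(P-c)[2];return c,v[0]*np.sign(v[0][abs(v[0]).argmax()]),((P-c)@v[1]).std(),len(P)
def rep(n,px,z):
    w=onz(m,px,z)[:,:2];c,d,s,k=fit(w);print(n,c.round(4),'angle',np.degrees(np.arctan2(d[1],d[0])).round(2),'res',s.round(5),k);return c,d
F=rep('front',hedge(range(255,407,3),128,146),.02)
L=rep('left',vedge(range(68,130,3),232,256),.02)
R=rep('right',vedge(range(68,130,3),405,430),.02)
b=im[...,0].astype(float)-im[...,2]; b=cv2.GaussianBlur(b,(3,3),0)
N=rep('nose z34',hedge(range(255,407,3),46,68,b),.034)
def X(a,b):
    t=np.linalg.solve(np.c_[a[1],-b[1]],b[0]-a[0]);return a[0]+t[0]*a[1]
A,B=X(F,L),X(F,R);print('corners',A,B,'width',np.linalg.norm(A-B))
y=(A-B)/np.linalg.norm(A-B);x=np.array([y[1],-y[0]]);mid=(A+B)/2
print('yaw',np.degrees(np.arctan2(x[1],x[0])),'lap_edge',mid+.11*x,'nose dist from edge',(N[0]-mid)@x-.11)
print('col320 around nose',[(r,im[r,320].tolist()) for r in range(48,66)])
```

```text
front [ 0.4415 -0.0778] angle 103.13 res 0.00033 49
left [0.4653 0.05  ] angle 12.99 res 0.00036 20
right [ 0.5151 -0.1746] angle 12.87 res 0.00027 21
nose z34 [ 0.5368 -0.0499] angle 102.97 res 7e-05 51
corners [0.41439504 0.03826946] [ 0.46663195 -0.18570766] width 0.22998792339054716
yaw 13.128099630685824 lap_edge [ 0.54763861 -0.04873492] nose dist from edge -0.010812298285019784
col320 around nose [(48, [117, 63, 28]), (49, [117, 61, 31]), (50, [114, 56, 17]), (51, [115, 59, 28]), (52, [116, 57, 24]), (53, [115, 54, 20]), (54, [118, 59, 28]), (55, [113, 56, 22]), (56, [100, 48, 17]), (57, [80, 55, 47]), (58, [93, 89, 85]), (59, [116, 119, 116]), (60, [124, 123, 121]), (61, [123, 123, 120]), (62, [123, 123, 122]), (63, [123, 124, 120]), (64, [124, 121, 120]), (65, [124, 124, 121])]
```

Request:
{"method": "carry_out", "body": {
  "linear": [
    [0,1,-0.2],
    [0,1,-0.2],
    [0,1,-0.2],
    [0,1,-0.2],
    [0,1,-0.2],
    [0,1,-0.2],
    [0,1,-0.2],
    [0,1,-0.2],
    [0,1,-0.2],
    [0,1,-0.2],
    [0,1,-0.2],
    [0,1,-0.2]
  ],
  "rotation": [
    [0,0,-0.12],
    [0,0,-0.12],
    [0,0,-0.12],
    [0,0,-0.12],
    [0,0,-0.12],
    [0,0,-0.12],
    [0,0,-0.12],
    [0,0,-0.12],
    [0,0,-0.12],
    [0,0,-0.12],
    [0,0,-0.12],
    [0,0,-0.12]
  ],
  "grip": [-1,-1,-1,-1,-1,-1,-1,-1,-1,-1,-1,-1]
}}

```text
time: 3.75
ee_pos: [0.4272, 0.0836, 0.2557]
tcp_rot: [-175.7, 0.0, 8.1]
wrist_force: [-0.3, 0.1, 0.4]
opening: 0.0855
grasp_force: 0.0
```

Request:
{"method": "carry_out", "body": {
  "linear": [
    [0,1,-0.2],
    [0,1,-0.2],
    [0,1,-0.2],
    [0,1,-0.2],
    [0,1,-0.2],
    [0,1,-0.2],
    [0,1,-0.2],
    [0,1,-0.2],
    [0,0.8,-0.2],
    [0,0,0]
  ],
  "rotation": [
    [0,0,-0.12],
    [0,0,-0.12],
    [0,0,-0.12],
    [0,0,-0.12],
    [0,0,-0.12],
    [0,0,-0.12],
    [0,0,-0.12],
    [0,0,-0.1],
    [0,0,0],
    [0,0,0]
  ],
  "grip": [-1,-1,-1,-1,-1,-1,-1,-1,-1,-1]
}}

```text
time: 4.75
ee_pos: [0.446, 0.1326, 0.2198]
tcp_rot: [-170.1, 0.1, 10.2]
wrist_force: [0.4, 0.6, -0.1]
opening: 0.0853
grasp_force: 0.0
```

Run:
```python
from h import *
o=bot.get_obs();m=bot.camera_model('wrist');im=bot.camera('wrist');cv2.imwrite('pics/w2.png',im)
np.save('w2.npy',m,allow_pickle=True)
print(o['time'],o['ee_pos'],o['tcp_rot'],im[100,330])
```

```text
4.75 [0.44597904 0.13256394 0.21975603] [-1.70114059e+02  1.40346538e-01  1.01622089e+01] [121 116 116]
```

View pics/w2.png

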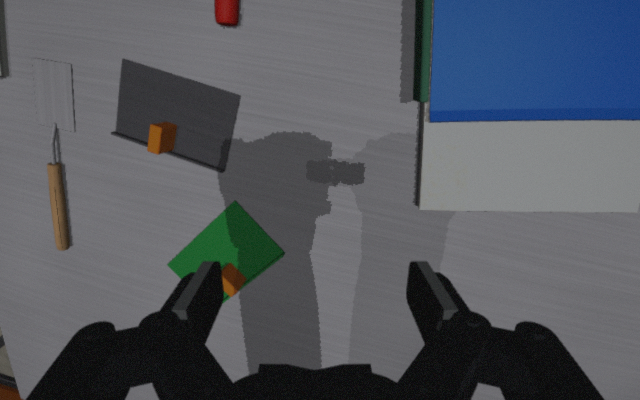

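The arm stalled short of the target and the tool tilted to roll -170. The strip is visible in full, at (115..240, 58..172), with its lug at (160,138). I'll check the joints and measure the strip from this picture.

Run:
```python
from h import *
o=bot.get_obs();print(o['q'],o['qd'],o['wrist_force'],o['torque'])
m=np.load('w2.npy',allow_pickle=True).item();im=cv2.imread('pics/w2.png')
hsv=cv2.cvtColor(im,cv2.COLOR_BGR2HSV).astype(int);H,S,V=hsv[...,0],hsv[...,1],hsv[...,2]
org=((H<20)&(S>140)&(V>70)).astype(np.uint8);org[:, :140]=0;org[:,185:]=0;org[:115]=0;org[165:]=0
ys,xs=np.nonzero(org);print('lug px',xs.min(),xs.max(),ys.min(),ys.max(),[V[ys[k],xs[k]] for k in range(0,len(xs),60)])
dark=(V<95).astype(np.uint8)|org;dark[:, :105]=0;dark[:,250:]=0;dark[:50]=0;dark[180:]=0
n,l,s,c=cv2.connectedComponentsWithStats(dark);i=1+s[1:,4].argmax();cn=max(cv2.findContours((l==i).astype(np.uint8),0,2)[0],key=cv2.contourArea)
print(s[i]);q=cv2.approxPolyDP(cn,6,True).reshape(-1,2);print(q.tolist());print(onz(m,q,0.003)[:,:2].round(4).tolist())
print('V row 100',V[100,105:130].tolist(),V[100,220:250].tolist())
big=cv2.resize(im[40:190,90:260],None,fx=4,fy=4,interpolation=cv2.INTER_CUBIC);cv2.imwrite('pics/w2c.png',big)
```

```text
[ 10.08446422  -6.76921547  -1.10727302  95.79307658   9.86071708
 179.94220341] [-0.36558963 -0.42063629  0.49495754  0.50464305 -0.41161572 -0.02963746] [-0.35550946  0.33000349  0.35468838] [-0.11089181 -0.02252457 -0.01555514]
lug px 148 175 123 153 [np.int64(75), np.int64(71), np.int64(135), np.int64(115), np.int64(131), np.int64(90), np.int64(134)]
[  111    58   139   122 10448]
[[122, 59], [111, 134], [213, 169], [219, 179], [249, 179], [249, 142], [232, 138], [240, 95]]
[[0.5161, 0.4269], [0.4189, 0.4451], [0.4021, 0.2959], [0.3906, 0.2867], [0.3996, 0.2469], [0.4461, 0.2521], [0.4466, 0.2741], [0.4987, 0.2693]]
V row 100 [116, 117, 118, 116, 117, 117, 119, 120, 120, 120, 120, 122, 114, 79, 60, 58, 57, 56, 60, 56, 59, 56, 60, 57, 61] [59, 57, 59, 60, 60, 58, 59, 59, 57, 62, 58, 59, 59, 61, 58, 62, 58, 60, 53, 71, 100, 119, 117, 118, 117, 119, 120, 118, 118, 119]
```

View pics/w2c.png

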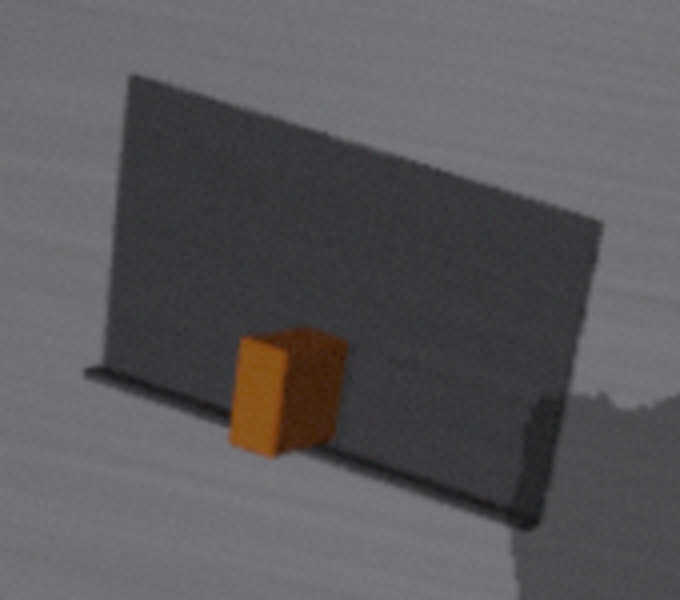

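The crop shows the lug's top face centred at about (259,396), which is pixel (154.7,139) in the full picture, and the strip's front corners at (123,58.7) and (240.5,95.5). Joint 6 is at its limit, and with yaw = q1 − q6 + 180 I need the half-turn grasp (yaw ≈ 174). I'll fix the tilt, turn, and travel.

Run:
```python
from h import *
m=np.load('w2.npy',allow_pickle=True).item()
q=np.array([[242,338],[288,348],[272,457],[232,442]])/4+[90,40]-.4
p=onz(m,q,.037);print('lug top',p[:,:2].round(4).tolist(),p.mean(0).round(4))
f=onz(m,np.array([[132,75],[602,222]])/4+[90,40]-.4,.003)
y=(f[0]-f[1])[:2];L=np.linalg.norm(y);y/=L;x=np.array([y[1],-y[0]]);print('front',L,'yaw',np.degrees(np.arctan2(x[1],x[0])),'origin',f.mean(0)[:2]-.075*x)
```

```text
lug top [[0.4509, 0.362], [0.4508, 0.347], [0.4173, 0.3517], [0.4192, 0.3651]] [0.4345 0.3564 0.037 ]
front 0.15797355357886111 yaw -6.6782355065943655 origin [0.43334164 0.35631963]
```

Request:
{"method": "carry_out", "body": {
  "linear": [
    [0,0.6,0],
    [0,0.6,0],
    [0,0.9,0],
    [0,0.9,0],
    [0,0.9,0],
    [0,0.9,0],
    [0,0.9,0],
    [0,0.9,0],
    [0,0.9,0],
    [0,0.9,0],
    [0,0.9,0],
    [0,0.9,0]
  ],
  "rotation": [
    [-0.6,-0.1,0.3],
    [-0.6,-0.1,0.3],
    [0,0,1],
    [0,0,1],
    [0,0,1],
    [0,0,1],
    [0,0,1],
    [0,0,1],
    [0,0,1],
    [0,0,1],
    [0,0,1],
    [0,0,1]
  ],
  "grip": [-1,-1,-1,-1,-1,-1,-1,-1,-1,-1,-1,-1]
}}

```text
time: 6.0
ee_pos: [0.4509, 0.318, 0.2209]
tcp_rot: [-179.0, 0.7, 96.7]
wrist_force: [-0.0, 0.8, -0.8]
opening: 0.0852
grasp_force: 0.0
```

Request:
{"method": "carry_out", "body": {
  "linear": [
    [-0.09,0.2,-0.4],
    [-0.09,0.2,-0.4],
    [-0.09,0.2,-0.4],
    [-0.09,0.2,-0.4],
    [-0.09,0.2,-0.4],
    [-0.09,0.2,-0.4],
    [-0.09,0.2,-0.4],
    [-0.09,0.2,-0.4],
    [-0.09,0.2,-0.4],
    [-0.05,0.12,-0.4],
    [0,0,0]
  ],
  "rotation": [
    [0.1,-0.11,0.98],
    [0,0,1],
    [0,0,1],
    [0,0,1],
    [0,0,1],
    [0,0,1],
    [0,0,1],
    [0,0,1],
    [0,0,1],
    [0,0,0.62],
    [0,0,0]
  ],
  "grip": [-0.4,-0.4,-0.4,-0.4,-0.4,-0.4,-0.4,-0.4,-0.4,-0.4,-0.4]
}}

```text
time: 7.1
ee_pos: [0.4332, 0.3555, 0.1397]
tcp_rot: [-179.9, -0.0, 173.2]
wrist_force: [-0.1, 0.1, 0.0]
opening: 0.0596
grasp_force: 0.0
```

Run:
```python
from h import *
o=bot.get_obs();m=bot.camera_model('wrist');im=bot.camera('wrist')
print(o['time'],o['ee_pos'].round(4),o['tcp_rot'].round(2),o['q'].round(1))
hsv=cv2.cvtColor(im,cv2.COLOR_BGR2HSV).astype(int);H,S,V=hsv[...,0],hsv[...,1],hsv[...,2]
def proj(p):
    T=np.array(m['camera_from_world']);c=T[:3,:3]@np.array(p)+T[:3,3]
    K=np.array([[m['fx'],0,m['cx']],[0,m['fy'],m['cy']],[0,0,1]])
    return cv2.projectPoints(np.array([[c[0],-c[1],-c[2]]]),np.zeros(3),np.zeros(3),K,np.float64(m['distortion']))[0].ravel()
p=proj([.4337,.3563,.037]);print('pred lug',p)
cv2.circle(im,tuple(int(v) for v in p),3,(255,0,255),1)
cv2.imwrite('pics/w3.png',im)
```

```text
7.1 [0.4332 0.3555 0.1397] [-1.7994e+02 -2.0000e-02  1.7322e+02] [39.4  5.6  2.7 87.2 -0.  46.2]
pred lug [316.27648099 191.20800209]
```

View pics/w3.png

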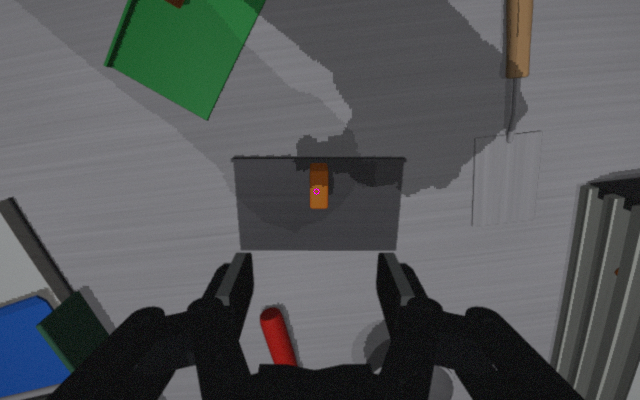

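The lug's top face is at columns 310–328 and rows 180–209, close to the predicted (316,191). The strip's front edge is at row ~250, x from 241 to 398. I'll refine from this view.

Run:
```python
from h import *
m=bot.camera_model('wrist');im=cv2.imread('pics/w3.png')
hsv=cv2.cvtColor(im,cv2.COLOR_BGR2HSV).astype(int);H,S,V=hsv[...,0],hsv[...,1],hsv[...,2]
br=((H<22)&(S>120)&(V>125)).astype(np.uint8);br[:, :295]=0;br[:,345:]=0;br[:150]=0;br[220:]=0
cs=cv2.findContours(br,0,2)[0];r=cv2.minAreaRect(max(cs,key=cv2.contourArea));b=cv2.boxPoints(r);p=onz(m,b,.037)
print('lug top',p[:,:2].round(4).tolist(),p.mean(0).round(4))
g=cv2.GaussianBlur(cv2.cvtColor(im,cv2.COLOR_BGR2GRAY),(3,3),0).astype(float)
F=np.array([(c,244+np.argmax(np.abs(np.gradient(g[244:256,c])))) for c in range(252,390,4)],float)
w=onz(m,F,.003)[:,:2];k=np.polyfit(w[:,1],w[:,0],1);print('front yaw',-np.degrees(np.arctan(k[0])),'res',(w[:,0]-np.polyval(k,w[:,1])).std(),'x at y=.348',np.polyval(k,.348))
def ends(r):
    s=np.abs(np.gradient(g[r]));return [(230+s[230:250].argmax(),r),(390+s[390:412].argmax(),r)]
for rr in (235,243): 
    e=onz(m,ends(rr),.003);print('ends',e[:,:2].round(4).tolist(),np.linalg.norm(e[0]-e[1]),'mid',e.mean(0).round(4))
```

```text
lug top [[0.4281, 0.3517], [0.4299, 0.366], [0.4496, 0.3638], [0.4478, 0.3492]] [0.4388 0.3577 0.037 ]
front yaw -7.53405287940158 res 0.0008043799788102183 x at y=.348 0.5076317805087305
ends [[0.4813, 0.2722], [0.5006, 0.4305]] 0.15947863088133668 mid [0.4909 0.3513 0.003 ]
ends [[0.4902, 0.2714], [0.5094, 0.4291]] 0.15887838110668798 mid [0.4998 0.3503 0.003 ]
```

Request:
{"method": "carry_out", "body": {
  "linear": [
    [0,0.05,-0.9],
    [0,0.05,-0.9],
    [0,0,-0.9],
    [0,0,-0.9],
    [0,0,-0.9],
    [0,0,-0.8],
    [0,0,-0.5],
    [0,0,-0.3],
    [0,0,0]
  ],
  "rotation": [
    [0,0,0],
    [0,0,0],
    [0,0,0],
    [0,0,0],
    [0,0,0],
    [0,0,0],
    [0,0,0],
    [0,0,0],
    [0,0,0]
  ],
  "grip": [-0.4,-0.4,-0.4,-0.4,-0.4,-0.4,-0.4,-0.4,-0.4]
}}

```text
time: 8.05
ee_pos: [0.4336, 0.3575, 0.0184]
tcp_rot: [-180.0, 0.0, 173.1]
wrist_force: [-0.2, 0.1, -0.8]
opening: 0.0597
grasp_force: 0.0
```

Request:
{"method": "carry_out", "body": {
  "linear": [
    [0,0,0],
    [0,0,0],
    [0,0,0],
    [0,0,0],
    [0,0,0],
    [0,0,0]
  ],
  "rotation": [
    [0,0,0],
    [0,0,0],
    [0,0,0],
    [0,0,0],
    [0,0,0],
    [0,0,0]
  ],
  "grip": [0,0.3,0.6,1,1,1],
  "grip_force": 60
}}

```text
time: 8.65
ee_pos: [0.4337, 0.3577, 0.0187]
tcp_rot: [180.0, 0.0, 173.1]
wrist_force: [0.3, 0.1, 0.1]
opening: -0.0
grasp_force: 0.0
```

The fingers closed to 0, so they missed. I'll look at the wrist view.

Run:
```python
from h import *
a=bot.camera('wrist');b=bot.camera('scene')
c=cv2.resize(b[240:360,340:480],(700,600),interpolation=cv2.INTER_CUBIC)
cv2.imwrite('pics/w4.png',np.vstack([cv2.resize(a[100:],(480,225)),cv2.resize(c,(480,370))]))
o=bot.get_obs();print(o['opening'],o['grasp_force'],o['ee_pos'])
```

```text
0.00021445876211796685 0.0 [0.43368363 0.3576647  0.01859085]
```

View pics/w4.png

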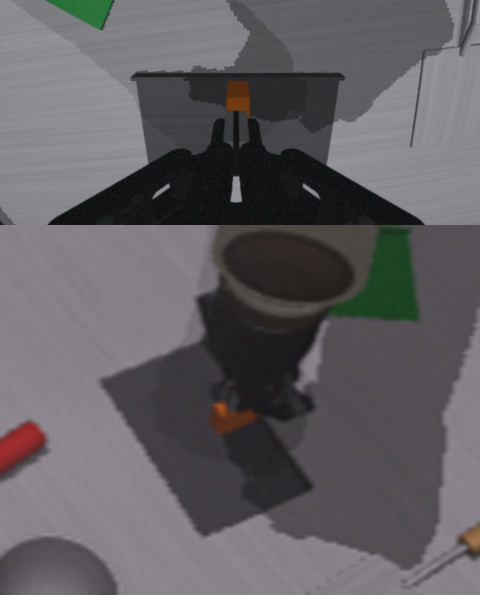

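The fingers stand shut just in front of (or over) the lug. In the wrist view the lug is at about (315, 207–247) and the tips at about (315,247). I'll check this against the calibration.

```bash
cat >> h.py <<'E'
def proj(m,p):
    T=np.array(m['camera_from_world']);c=T[:3,:3]@np.array(p)+T[:3,3]
    K=np.array([[m['fx'],0,m['cx']],[0,m['fy'],m['cy']],[0,0,1]])
    return cv2.projectPoints(np.array([[c[0],-c[1],-c[2]]]),np.zeros(3),np.zeros(3),K,np.float64(m['distortion']))[0].ravel()
E
python3 - <<'E'
from h import *
m=bot.camera_model('wrist');o=bot.get_obs();e=o['ee_pos'];a=bot.camera('wrist')
print('tcp px',proj(m,e),'tip px',proj(m,e-[0,0,.008]),'cam',ray(m,[[320,200]]))
hsv=cv2.cvtColor(a,cv2.COLOR_BGR2HSV);M=((hsv[...,0]<22)&(hsv[...,1]>130)&(hsv[...,2]>40)).astype(np.uint8)
n,l,s,c=cv2.connectedComponentsWithStats(M);print([(s[i].tolist()) for i in range(1,n) if s[i,4]>60])
for z in (.003,.037): print(z,onz(m,[[315,207],[315,247]],z)[:,:2].round(4).tolist(),'rib ends',onz(m,[[178,200],[458,200]],.014)[:,:2].round(4).tolist())
for r in range(200,262,4): print(r,hsv[r,316].tolist(),end=' ')
E
```

```text
tcp px [315.37101835 246.10963372] tip px [315.35129359 239.72568585] cam (array([0.35231684, 0.3671954 , 0.17968491]), array([[ 0.3233881 , -0.02313134, -0.94614348]]))
[[301, 208, 33, 50, 1267]]
0.003 [[0.4166, 0.3595], [0.4421, 0.3564]] rib ends [[0.3997, 0.2865], [0.4179, 0.4377]]
0.037 [[0.4042, 0.361], [0.4248, 0.3585]] rib ends [[0.3997, 0.2865], [0.4179, 0.4377]]
200 [120, 28, 27] 204 [130, 19, 40] 208 [11, 177, 78] 212 [11, 186, 85] 216 [14, 220, 81] 220 [13, 206, 83] 224 [10, 175, 86] 228 [12, 220, 80] 232 [13, 227, 109] 236 [12, 205, 113] 240 [12, 200, 115] 244 [13, 215, 114] 248 [10, 160, 35] 252 [45, 68, 15] 256 [163, 99, 18] 260 [165, 57, 18]
```

Request:
{"method": "carry_out", "body": {
  "linear": [
    [0,0,0],
    [0,0,0],
    [0,0,0],
    [0,0,0]
  ],
  "rotation": [
    [0,0,0],
    [0,0,0],
    [0,0,0],
    [0,0,0]
  ],
  "grip": [0.2,0.2,0.2,0.2]
}}

```text
time: 9.2
ee_pos: [0.4337, 0.3577, 0.0186]
tcp_rot: [180.0, 0.0, 173.1]
wrist_force: [0.3, -0.1, -0.3]
opening: 0.0343
grasp_force: 0.0
```

Run:
```python
from h import *
a=bot.camera('wrist');cv2.imwrite('pics/w5f.png',a)
cv2.imwrite('pics/w5.png',cv2.resize(a[180:330,210:420],(784,560),interpolation=cv2.INTER_CUBIC))
o=bot.get_obs();print(o['opening'],o['ee_pos'])
```

```text
0.03416487639676162 [0.43366792 0.35764902 0.01855456]
```

View pics/w5.png

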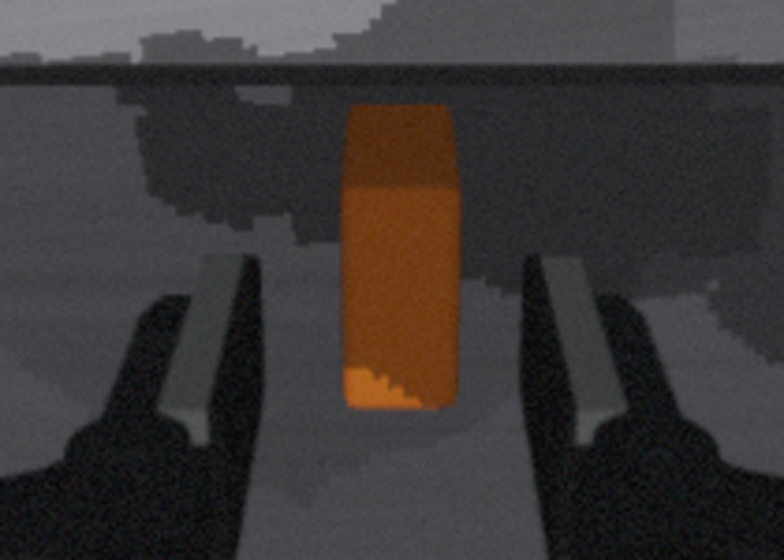

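The pads stand clear either side of the lug (crop columns 260–525) and their scale puts them above its top. The tips are around z ≈ 0.045, higher than the stated offset would give. I'll check that numerically.

Run:
```python
from h import *
m=bot.camera_model('wrist');o=bot.get_obs();e=o['ee_pos'];print(m['fx'],bot.tcp_to_tips)
T=np.array(m['camera_from_world'])
px=lambda c,r:[210+c/3.733-.4,180+r/3.733-.4]
w=lambda a,b,r,z:np.linalg.norm(np.diff(onz(m,[px(a,r),px(b,r)],z),axis=0))
for z in (.027,.032,.037,.042): print('lug width at',z,w(343,460,190,z),w(345,457,400,z),'len',np.linalg.norm(np.diff(onz(m,[px(400,188),px(400,408)],z),axis=0)))
for z in (.01,.02,.03,.04,.045,.05): print('gap at',z,w(262,524,258,z),'x',onz(m,[px(262,256)],z)[0].round(4))
print('rib',[ (z,w(0,784,75,z)) for z in (.003,.014)])
```

```text
325.7984974355627 0.008
lug width at 0.027 0.01604213102191694 0.01641106147141807 len 0.03533171549124115
lug width at 0.032 0.01551675165562121 0.015873599642667605 len 0.03417460274421473
lug width at 0.037 0.014991372289325483 0.015336137813917197 len 0.033017489997188246
lug width at 0.042 0.014465992923029823 0.014798675985166727 len 0.03186037725016183
gap at 0.01 0.04077902218126839 x [0.4369 0.3365 0.01  ]
gap at 0.02 0.03837561730416879 x [0.4319 0.3383 0.02  ]
gap at 0.03 0.0359722124270692 x [0.4269 0.3401 0.03  ]
gap at 0.04 0.033568807549969604 x [0.4219 0.3419 0.04  ]
gap at 0.045 0.03236710511141979 x [0.4195 0.3428 0.045 ]
gap at 0.05 0.03116540267287001 x [0.417  0.3437 0.05  ]
rib [(0.003, np.float64(0.12109902016176309)), (0.014, np.float64(0.11355911495260662))]
```

Both the gap scale and the ray put the tips about 5 mm above the lug top, so I need to go about 28 mm lower. I'll descend in stages and watch the force.

Request:
{"method": "carry_out", "body": {
  "linear": [
    [0,0,-0.4],
    [0,0,-0.4],
    [0,0,-0.2],
    [0,0,0]
  ],
  "rotation": [
    [0,0,0],
    [0,0,0],
    [0,0,0],
    [0,0,0]
  ],
  "grip": [0.1,0.1,0.1,0.1]
}}

```text
time: 9.65
ee_pos: [0.4331, 0.3572, -0.0026]
tcp_rot: [-179.9, -0.0, 173.1]
wrist_force: [0.4, 0.0, -0.2]
opening: 0.0386
grasp_force: 0.0
```

Run:
```python
from h import *
a=bot.camera('wrist');cv2.imwrite('pics/w6.png',cv2.resize(a[180:330,210:420],(784,560),interpolation=cv2.INTER_CUBIC))
o=bot.get_obs();print(o['opening'],o['ee_pos'],o['wrist_force'])
```

```text
0.03837754538129314 [ 0.43338189  0.35740256 -0.00202531] [-0.39614833 -0.13689629  0.44934539]
```

View pics/w6.png

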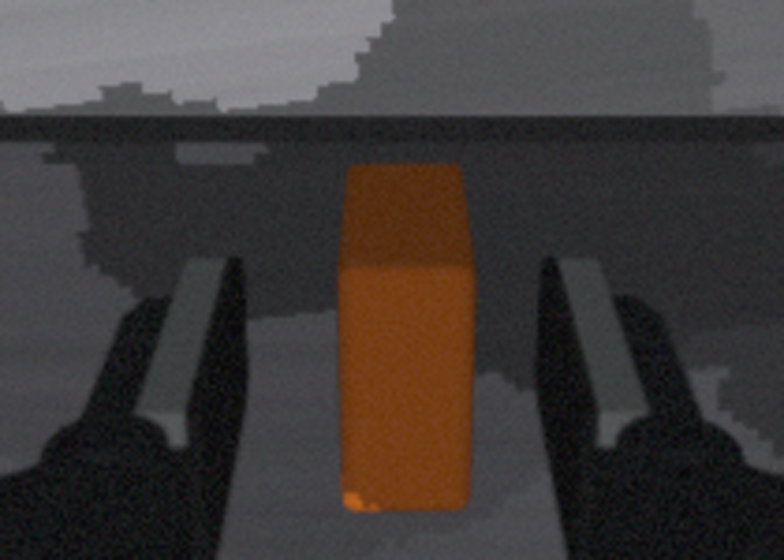

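The tips are now about 12 mm below the lug top and still free, with the lug at crop columns 340–472 and the pads at 245/540. I'll go 10 mm lower, shift 1.7 mm in +y, then close.

Request:
{"method": "carry_out", "body": {
  "linear": [
    [0,0.08,-0.25],
    [0,0,-0.25],
    [0,0,0],
    [0,0,0],
    [0,0,0],
    [0,0,0],
    [0,0,0],
    [0,0,0],
    [0,0,0]
  ],
  "rotation": [
    [0,0,0],
    [0,0,0],
    [0,0,0],
    [0,0,0],
    [0,0,0],
    [0,0,0],
    [0,0,0],
    [0,0,0],
    [0,0,0]
  ],
  "grip": [0.1,0.1,0.1,0.4,0.6,0.8,1,1,1],
  "grip_force": 60
}}

```text
time: 10.6
ee_pos: [0.4339, 0.3594, -0.0111]
tcp_rot: [180.0, 0.1, 173.1]
wrist_force: [-0.4, -0.3, 4.2]
opening: 0.015
grasp_force: 60.3
```

The lug is gripped: 15 mm opening at 60 N. The reference is TCP z = strip underside − 11 mm. I'll lift and carry to in front of the lap, turning +20° on the way.

Request:
{"method": "carry_out", "body": {
  "linear": [
    [0,0,0.5],
    [0,0,1],
    [0,0,1],
    [0,0,1],
    [0,0,1],
    [0,-0.6,0],
    [0,-0.9,0],
    [0,-0.9,0],
    [0,-0.9,0],
    [0,-0.9,0],
    [0,-0.9,0],
    [0,-0.9,0]
  ],
  "rotation": [
    [0,0,0],
    [0,0,0],
    [0,0,0],
    [0,0,0],
    [0,0,0],
    [0,0,0.1],
    [0,0,0.1],
    [0,0,0.1],
    [0,0,0.1],
    [0,0,0.1],
    [0,0,0.1],
    [0,0,0.1]
  ],
  "grip": [1,1,1,1,1,1,1,1,1,1,1,1]
}}

```text
time: 11.8
ee_pos: [0.4334, 0.2384, 0.0788]
tcp_rot: [-180.0, 0.0, 178.8]
wrist_force: [0.2, -0.1, -2.5]
opening: 0.0148
grasp_force: 59.6
```

Request:
{"method": "carry_out", "body": {
  "linear": [
    [0.04,-0.9,0],
    [0.04,-0.9,0],
    [0.04,-0.9,0],
    [0.04,-0.9,0],
    [0.04,-0.9,0],
    [0.04,-0.9,0],
    [0.04,-0.9,0],
    [0.04,-0.9,0],
    [0.04,-0.9,0],
    [0.04,-0.9,0],
    [0.04,-0.9,0],
    [0.04,-0.9,0]
  ],
  "rotation": [
    [0,0,0.1],
    [0,0,0.1],
    [0,0,0.1],
    [0,0,0.1],
    [0,0,0.1],
    [0,0,0.1],
    [0,0,0.1],
    [0,0,0.1],
    [0,0,0.1],
    [0,0,0.1],
    [0,0,0.1],
    [0,0,0.1]
  ],
  "grip": [1,1,1,1,1,1,1,1,1,1,1,1]
}}

```text
time: 13.0
ee_pos: [0.443, 0.0225, 0.0789]
tcp_rot: [180.0, 0.0, -171.6]
wrist_force: [-0.8, 0.4, -2.1]
opening: 0.0155
grasp_force: 59.6
```

Request:
{"method": "carry_out", "body": {
  "linear": [
    [0.07,-0.94,0],
    [0.07,-0.94,0],
    [0.07,-0.94,0],
    [0.07,-0.94,0],
    [0.07,-0.94,0],
    [0,0,-0.5],
    [0,0,-0.5],
    [0,0,-0.5],
    [0,0,-0.5],
    [0,0,0]
  ],
  "rotation": [
    [0,0,0.12],
    [0,0,0.12],
    [0,0,0.12],
    [0,0,0.12],
    [0,0,0.12],
    [0,0,0],
    [0,0,0],
    [0,0,0],
    [0,0,0],
    [0,0,0]
  ],
  "grip": [1,1,1,1,1,1,1,1,1,1]
}}

```text
time: 14.0
ee_pos: [0.4492, -0.07, 0.0367]
tcp_rot: [179.9, -0.1, -166.8]
wrist_force: [-0.1, 0.4, -2.4]
opening: 0.0154
grasp_force: 59.5
```

Run:
```python
from h import *
m=bot.camera_model('wrist');a=bot.camera('wrist');cv2.imwrite('pics/w7.png',a);np.save('w7.npy',m,allow_pickle=True)
o=bot.get_obs();e=o['ee_pos'];print(o['time'],e,o['tcp_rot'],o['wrist_force'])
x=np.array([.974,.227]);y=np.array([-.227,.974])
for n,dx,dy,z in (('sR',75,-80,0),('sL',75,80,0),('rR',-22,-80,11),('rL',-22,80,11)):
    print(n,proj(m,[*(e[:2]+x*dx/1e3+y*dy/1e3),e[2]+.011+.003+z/1e3]).round(1))
for n,dx,dy,z in (('noseL',-11,112,34),('noseR',-11,-112,34),('brdL',-110,116,20),('brdR',-110,-116,20)):
    print(n,proj(m,[*(np.array([.5476,-.0487])+x*dx/1e3+y*dy/1e3),z/1e3]).round(1))
```

```text
14.05 [ 0.44964725 -0.07020325  0.03766859] [ 1.79959242e+02 -5.35832206e-02 -1.66826333e+02] [-0.17627487 -0.57383433 -0.16209678]
sR [180.6 370.7]
sL [449.2 370.8]
rR [141.4 229. ]
rL [488.7 229.2]
noseL [481.  364.5]
noseR [144.9 364.3]
brdL [505.6 218.9]
brdR [120.1 218.7]
```

View pics/w7.png

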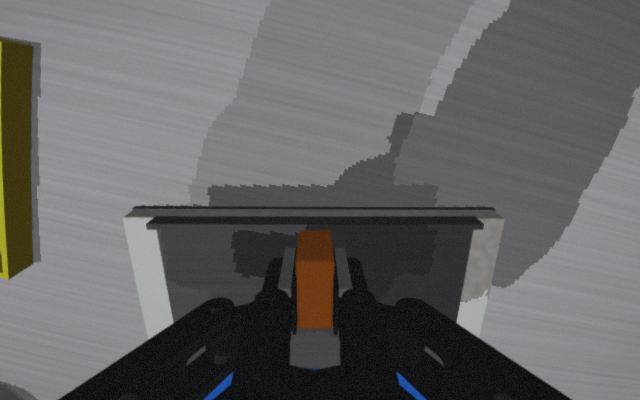

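The view shows the rib (148–483, row 222) parallel to the board's rear line (125–502, row 217) and centred to within 1–2 mm. I'll lower onto the board.

Request:
{"method": "carry_out", "body": {
  "linear": [
    [0,0,-0.4],
    [0,0,-0.4],
    [0,0,-0.3],
    [0,0,-0.1],
    [0,0,0]
  ],
  "rotation": [
    [0,0,0],
    [0,0,0],
    [0,0,0],
    [0,0,0],
    [0,0,0]
  ],
  "grip": [1,1,1,1,1]
}}

```text
time: 14.55
ee_pos: [0.45, -0.0707, 0.0142]
tcp_rot: [180.0, -0.0, -166.9]
wrist_force: [0.2, -0.6, -2.0]
opening: 0.015
grasp_force: 59.6
```

Request:
{"method": "carry_out", "body": {
  "linear": [
    [0,0,-0.05],
    [0,0,-0.05],
    [0,0,-0.05],
    [0,0,0],
    [0,0,0]
  ],
  "rotation": [
    [0,0,0],
    [0,0,0],
    [0,0,0],
    [0,0,0],
    [0,0,0]
  ],
  "grip": [1,1,1,1,1]
}}

```text
time: 15.05
ee_pos: [0.4503, -0.0708, 0.0116]
tcp_rot: [180.0, 0.0, -166.9]
wrist_force: [0.0, 0.1, -1.8]
opening: 0.0148
grasp_force: 59.6
```

Request:
{"method": "carry_out", "body": {
  "linear": [
    [0,0,-0.05],
    [0,0,-0.05],
    [0,0,0],
    [0,0,0]
  ],
  "rotation": [
    [0,0,0],
    [0,0,0],
    [0,0,0],
    [0,0,0]
  ],
  "grip": [1,1,1,1]
}}

```text
time: 15.45
ee_pos: [0.4502, -0.0707, 0.0095]
tcp_rot: [180.0, 0.0, -166.9]
wrist_force: [0.3, 0.5, -2.7]
opening: 0.0152
grasp_force: 59.6
```

Request:
{"method": "carry_out", "body": {
  "linear": [
    [0,0,-0.05],
    [0,0,0],
    [0,0,0]
  ],
  "rotation": [
    [0,0,0],
    [0,0,0],
    [0,0,0]
  ],
  "grip": [1,1,1]
}}

```text
time: 15.75
ee_pos: [0.4504, -0.0708, 0.0089]
tcp_rot: [-180.0, 0.1, -166.9]
wrist_force: [-0.8, 0.6, 3.4]
opening: 0.0149
grasp_force: 60.0
```

Contact came at the expected height with about 3.4 N. I'll slide 50 mm in along the lap axis.

Request:
{"method": "carry_out", "body": {
  "linear": [
    [0.2,0.046,0],
    [0.2,0.046,0],
    [0.2,0.046,0],
    [0.2,0.046,0],
    [0.2,0.046,0],
    [0.2,0.046,0],
    [0.2,0.046,0],
    [0.2,0.046,0],
    [0.2,0.046,0],
    [0.2,0.046,0],
    [0.2,0.046,0],
    [0.2,0.046,0]
  ],
  "rotation": [
    [0,0,0],
    [0,0,0],
    [0,0,0],
    [0,0,0],
    [0,0,0],
    [0,0,0],
    [0,0,0],
    [0,0,0],
    [0,0,0],
    [0,0,0],
    [0,0,0],
    [0,0,0]
  ],
  "grip": [1,1,1,1,1,1,1,1,1,1,1,1]
}}

```text
time: 16.95
ee_pos: [0.4987, -0.0597, 0.0089]
tcp_rot: [-180.0, 0.0, -166.9]
wrist_force: [-3.9, -0.5, 6.9]
opening: 0.015
grasp_force: 60.7
```

```bash
cat > st.py <<'E'
from h import *
o=bot.get_obs();e=o['ee_pos'];d=e[:2]-[.5476,-.0487];x=np.array([.974,.227])
print(o['time'],e.round(4),o['tcp_rot'].round(2),'F',o['wrist_force'].round(1),'along',(o['wrist_force'][:2]@x).round(1),'T',o['torque'].round(2),'front_x',round(float(d@x+.075),4),'y',round(float(d@[-.227,.974]),4))
E
python3 st.py
```

```text
16.95 [ 0.4987 -0.0597  0.0089] [-1.7999e+02  3.0000e-02 -1.6687e+02] F [-3.9 -0.5  6.9] along -3.9 T [-0.19  0.87 -0.02] front_x 0.0249 y 0.0004
```

Request:
{"method": "carry_out", "body": {
  "linear": [
    [0.15,0.035,0],
    [0.15,0.035,0],
    [0.1,0.023,0],
    [0.1,0.023,0],
    [0,0,0]
  ],
  "rotation": [
    [0,0,0],
    [0,0,0],
    [0,0,0],
    [0,0,0],
    [0,0,0]
  ],
  "grip": [1,1,1,1,1]
}}

```text
time: 17.45
ee_pos: [0.5089, -0.0573, 0.0089]
tcp_rot: [-180.0, 0.1, -166.9]
wrist_force: [-1.9, -0.6, 6.1]
opening: 0.015
grasp_force: 60.7
```

```bash
python3 st.py
```

```text
17.45 [ 0.5089 -0.0573  0.0089] [-1.7999e+02  6.0000e-02 -1.6686e+02] F [-1.9 -0.6  6.1] along -2.0 T [-0.14  0.56 -0.  ] front_x 0.0354 y 0.0004
```

Request:
{"method": "carry_out", "body": {
  "linear": [
    [0.05,0.012,0],
    [0.05,0.012,0],
    [0.05,0.012,0],
    [0,0,0]
  ],
  "rotation": [
    [0,0,0],
    [0,0,0],
    [0,0,0],
    [0,0,0]
  ],
  "grip": [1,1,1,1]
}}

```text
time: 17.85
ee_pos: [0.5117, -0.0567, 0.0089]
tcp_rot: [-180.0, 0.0, -166.9]
wrist_force: [-3.6, -0.7, 4.9]
opening: 0.0151
grasp_force: 60.9
```

```bash
python3 st.py
```

```text
17.85 [ 0.5117 -0.0567  0.0089] [-1.7999e+02  4.0000e-02 -1.6687e+02] F [-3.6 -0.7  4.9] along -3.7 T [-0.2   0.63 -0.03] front_x 0.0383 y 0.0004
```

Near the stop now; I'll continue in 1 mm steps.

Request:
{"method": "carry_out", "body": {
  "linear": [
    [0.05,0.012,0],
    [0.05,0.012,0],
    [0,0,0]
  ],
  "rotation": [
    [0,0,0],
    [0,0,0],
    [0,0,0]
  ],
  "grip": [1,1,1]
}}

```text
time: 18.15
ee_pos: [0.5132, -0.0562, 0.0089]
tcp_rot: [-180.0, -0.0, -166.9]
wrist_force: [-6.7, -1.8, 8.7]
opening: 0.0153
grasp_force: 61.0
```

```bash
python3 st.py
```

```text
18.15 [ 0.5132 -0.0562  0.0089] [-1.7999e+02 -1.0000e-02 -1.6687e+02] F [-6.7 -1.8  8.7] along -6.9 T [-0.22  1.15 -0.02] front_x 0.0398 y 0.0004
```

Request:
{"method": "carry_out", "body": {
  "linear": [
    [0.05,0.012,0],
    [0,0,0],
    [0,0,0]
  ],
  "rotation": [
    [0,0,0],
    [0,0,0],
    [0,0,0]
  ],
  "grip": [1,1,1]
}}

```text
time: 18.45
ee_pos: [0.5133, -0.0561, 0.0089]
tcp_rot: [180.0, -0.1, -166.9]
wrist_force: [-11.5, -2.3, 11.2]
opening: 0.0148
grasp_force: 61.5
```

```bash
python3 st.py
```

```text
18.45 [ 0.5133 -0.0561  0.0089] [ 1.8000e+02 -1.1000e-01 -1.6689e+02] F [-11.5  -2.3  11.2] along -11.7 T [-0.42  2.1  -0.17] front_x 0.0399 y 0.0005
```

Request:
{"method": "carry_out", "body": {
  "linear": [
    [0.03,0.007,0],
    [0,0,0],
    [0,0,0]
  ],
  "rotation": [
    [0,0,0],
    [0,0,0],
    [0,0,0]
  ],
  "grip": [1,1,1]
}}

```text
time: 18.75
ee_pos: [0.5132, -0.0562, 0.0089]
tcp_rot: [-180.0, -0.2, -166.9]
wrist_force: [-15.6, -3.0, 13.8]
opening: 0.0152
grasp_force: 61.9
```

```bash
python3 st.py
```

```text
18.75 [ 0.5132 -0.0562  0.0089] [-180.     -0.18 -166.9 ] F [-15.6  -3.   13.8] along -15.9 T [-0.49  2.74 -0.12] front_x 0.0398 y 0.0005
```

Request:
{"method": "carry_out", "body": {
  "linear": [
    [0,0,0],
    [0,0,0]
  ],
  "rotation": [
    [0,0,-0.06],
    [0,0,0]
  ],
  "grip": [1,1]
}}

```text
time: 18.95
ee_pos: [0.5132, -0.0561, 0.0089]
tcp_rot: [-180.0, -0.2, -167.4]
wrist_force: [-15.5, -3.1, 13.7]
opening: 0.0149
grasp_force: 62.0
```

```bash
python3 st.py
```

```text
18.95 [ 0.5132 -0.0561  0.0089] [-180.     -0.18 -167.35] F [-15.5  -3.1  13.7] along -15.8 T [-0.48  2.81  0.35] front_x 0.0398 y 0.0006
```

Torque about z is near zero at 16 N push, and it resists turning, so the edge is flush along the stop (front_x = 39.8 mm against 40). I'll undo the test turn, ease the push, and press to 15 N.

Request:
{"method": "carry_out", "body": {
  "linear": [
    [0,0,0],
    [-0.01,-0.002,-0.02],
    [-0.01,-0.002,-0.02],
    [0,0,0],
    [0,0,0]
  ],
  "rotation": [
    [0,0,0.06],
    [0,0,0],
    [0,0,0],
    [0,0,0],
    [0,0,0]
  ],
  "grip": [1,1,1,1,1]
}}

```text
time: 19.45
ee_pos: [0.5133, -0.0561, 0.0089]
tcp_rot: [-180.0, -0.1, -166.9]
wrist_force: [-16.5, -1.0, 20.0]
opening: 0.0153
grasp_force: 62.8
```

```bash
python3 st.py
```

```text
19.45 [ 0.5133 -0.0561  0.0089] [-1.800e+02 -1.100e-01 -1.669e+02] F [-16.5  -1.   20. ] along -16.4 T [-0.31  2.94 -0.12] front_x 0.0399 y 0.0006
```

Request:
{"method": "carry_out", "body": {
  "linear": [
    [-0.03,-0.007,0.015],
    [-0.01,-0.002,0.01],
    [0,0,0],
    [0,0,0],
    [0,0,0]
  ],
  "rotation": [
    [0,0,0],
    [0,0,0],
    [0,0,0],
    [0,0,0],
    [0,0,0]
  ],
  "grip": [1,1,1,1,1]
}}

```text
time: 19.95
ee_pos: [0.5133, -0.0561, 0.0089]
tcp_rot: [180.0, -0.0, -166.9]
wrist_force: [-9.1, -1.2, 11.4]
opening: 0.0153
grasp_force: 61.5
```

```bash
python3 st.py
```

```text
19.95 [ 0.5133 -0.0561  0.0089] [ 1.7999e+02 -3.0000e-02 -1.6688e+02] F [-9.1 -1.2 11.4] along -9.1 T [-0.15  1.74 -0.14] front_x 0.0399 y 0.0006
```

Push is 9 N and the tilt is almost zero. I'll bring the press up to about 15 N and check that the lap is undisturbed and the strip level.

Request:
{"method": "carry_out", "body": {
  "linear": [
    [0,0,-0.02],
    [0,0,0],
    [0,0,0],
    [0,0,0],
    [0,0,0]
  ],
  "rotation": [
    [0,0,0],
    [0,0,0],
    [0,0,0],
    [0,0,0],
    [0,0,0]
  ],
  "grip": [1,1,1,1,1]
}}

```text
time: 20.45
ee_pos: [0.5133, -0.0561, 0.0089]
tcp_rot: [180.0, -0.0, -166.9]
wrist_force: [-11.5, -0.9, 14.9]
opening: 0.0149
grasp_force: 62.2
```

```bash
python3 st.py
python3 - <<'E'
from h import *
# lap position before/after in the scene view, rib parallel to board rear edge in the wrist view
a=cv2.imread('pics/scene0.png');b=bot.camera('scene')
def lap(i):
    h=cv2.cvtColor(i,cv2.COLOR_BGR2HSV);M=((h[...,0]>105)&(h[...,0]<125)&(h[...,1]>120)).astype(np.uint8)
    n,l,s,c=cv2.connectedComponentsWithStats(M[180:300,200:350]);k=1+s[1:,4].argmax();return s[k].tolist(),c[k].round(1)
print('lap before/after',lap(a),lap(b))
m=bot.camera_model('wrist');w=bot.camera('wrist');g=cv2.cvtColor(w,cv2.COLOR_BGR2GRAY)
print([(c,[int(r) for r in np.argwhere(g[150:260,c]<60).ravel()[:3]+150]) for c in (165,200,240,390,430,465)])
E
```

```text
20.45 [ 0.5133 -0.0561  0.0089] [ 1.8000e+02 -2.0000e-02 -1.6688e+02] F [-11.5  -0.9  14.9] along -11.4 T [-0.07  2.05 -0.12] front_x 0.0399 y 0.0006
lap before/after ([46, 12, 77, 62, 2196], array([83.8, 42.1])) ([46, 12, 77, 62, 2227], array([84. , 41.9]))
[(165, [216, 217, 218]), (200, [216, 217, 218]), (240, [216, 217, 218]), (390, [217, 218, 219]), (430, [217, 218, 219]), (465, [217, 218, 219])]
```

```bash
python3 st.py; python3 -c "
from workcell import bot
print(bot.job_done())"
```

```text
20.55 [ 0.5133 -0.0561  0.0089] [-1.8000e+02 -2.0000e-02 -1.6688e+02] F [-11.4  -1.1  15.7] along -11.4 T [-0.09  2.   -0.13] front_x 0.0399 y 0.0006
the job is handed in; nothing more can be done
None
```

The strip's front edge is tucked under the lap and, by the force readings, flush against the stop (about 39.9 mm in). It was being pressed flat at about 15 N when I handed the job in at 20.6 s; the lap looks unmoved, and no score came back.

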